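Make ready the woodblock proofing bed

ROBOT

A 6-joint arm with a two-finger parallel gripper is mounted at the origin on the work surface. World frame = base frame: x ahead of the robot, y to its left, z up, the work surface at z = 0. Lengths are in m, angles in rad, forces in N, time in s.
With the tool pointing down it reaches from about 0.275 to 0.85 m from the base axis. Payload 19 kg.
Tool frame: the origin (TCP) lies between the finger pads; the fingertips stand 8 mm ahead of it and the grasp point (between the pads) lies 11 mm behind it; z points along the fingers, y is the direction in which the jaws open and shut (so a half turn about z gives the same grasp; the last joint's range is limited). The gripper opens to 85 mm and grips with 20 to 120 N. Pads are 22 mm wide; open, the fingers measure 114 mm over their backs; the gripper's body (76 mm by 85 mm) begins 54 mm behind the grasp point. The pads swing forward as they close: fully open they stand 13 mm farther back than shut.
Start: joints at [-1.482, 0.15, 1.437, -0, 1.554, -0.134], TCP at [0.127, -0.561, 0.239] pointing down, gripper open.
Joint ranges: [-2.8, 2.8], [-0.68, 2.1], [0.12, 2.68], [-1.39, 4.53], [0.16, 2.79], [-2.81, 2.81]. Speed limits (rad/s): [1.89, 1.89, 2.22, 3.01, 3.01, 3.01].

INTERFACE

Orientations are given as a unit quaternion [w, x, y, z].
In Python, from bench import bot, kin, sensors, cams gives the robot as it stands. Calls block until the motion is done:
- bot.goto(position, orientation): joint-space move of the TCP to a pose.
- bot.move_straight(position, rotation=None, v=0.15): straight line of the TCP; rotation=None keeps the orientation; v is the mean speed in m/s.
- bot.move_j(angles): joint-space move.
- bot.gripper_to(opening, grip_force=None): finger opening in m; grip_force is the grip in N (None keeps the last); returns when the fingers have stopped.
- bot.wait(seconds).
- kin.ik(position, orientation): joint angles nearest the present ones, or None.
- sensors.observe(): the state.
- cams.camera(name): name is "scene" or "top" or "wrist"; returns (picture, depth): 480x640x3 uint8, red, green, blue; 480x640 float32, m along the optical axis (not along the pixel's ray), 0 where there is no reading.
- cams.camera_info(name): a dict with "camera_matrix" (3x3 intrinsics, pixels), "distortion" ([k1, k2, p1, p2, k3] as OpenCV has them; the pictures are not rectified), "R" (3x3) and "t" (3): a world point X has camera coordinates R X + t. Camera axes: x right, y down, z forward; pixel columns grow to the right and rows downward; lengths in m; the calibration is good to about 2 mm. A picture is of the moment at which its call begins: read the wrist's pose just before it. camera_info takes no time and is no camera call; for the wrist camera it gives the pose at the moment of the call.
A pose or a line that the arm cannot do raises bot.MotionError and nothing moves.
- bot.sign_off(): hands the job in, once; it reports no verdict.
The state is a dict: "t": time; "qpos": joint angles; "qvel": joint speeds; "joint_efforts": joint torques, N m; "tcp_pos": TCP position; "ee_rot": TCP orientation; "contact_force": force on the tool from outside, world axes, zero at the start; "ft_torque": the same for the moment, N m; "opening": finger opening in m.
Only numpy, scipy, OpenCV 4.12 (cv2) and the standard library are available. Lean on these libraries where they do the work, as an engineer would, in place of code of your own. Each camera call takes 0.05 s, during which the arm holds its last target.

TASK

Make the proofing bed ready for the printer: pull the block chest's drawer out to its stop, set each woodblock you find in it carved face up into the bed pocket that it fits, and set the steel gauge block into the slot along the bed's far edge, every one square and flat on the bottom. Push the empty drawer fully shut, and when all that is done press the desk bell's plunger all the way down to call the printer, leaving the mug, the brayer and the straightedge where they are.

Things in the scene. Friction and masses are not known exactly. Their poses are not given: they have to be found in the camera images.
- chest: low wooden block chest fixed to the table, 240 deep (x) x 330 wide (y) x 100 mm high, with one drawer in its front, which faces the robot. Origin: centre of its underside; x points from the front to the back, z up.
- chest_drawer0 (a joint): how far the chest's drawer is pulled out, in m: 0 shut, 0.166 at the stop. It slides along the chest's -x with about 1 N of friction and stays where it is left. Inside, the tray is 195 mm deep (x) x 288 mm wide (y); its floor is 22 mm and its side walls' tops 78 mm above the table; fully out, the tray's front 160 mm stand clear of the chest.
- chest_drawer0_handle (a point): centre of the drawer's brass handle, a level round bar 11 mm thick and 120 mm long, parallel to the chest's y, 62 mm above the table and 35 mm (to its axis) in front of the drawer front; it is held by two 8 mm posts, 51 mm either side of the centre. Moves with the drawer; axes parallel to the chest's.
- block_long: cherry woodblock 105 (x) x 46 (y) x 26 mm (z), about 90 g, carved and pale on top (hills and moon). Starts lying face up in the chest's drawer, long side roughly along the drawer's travel; the blocks lie side by side in the drawer in any order, at least 25 mm apart. Origin: centre of its underside, z up. Either way round is right. May be absent.
- block_mid: cherry woodblock 83 (x) x 46 (y) x 26 mm (z), about 70 g, carved and pale on top (bamboo). Otherwise as block_long. May be absent.
- block_short: cherry woodblock 62 (x) x 46 (y) x 26 mm (z), about 50 g, carved and pale on top (crest of five discs). Otherwise as block_long. May be absent.
- gauge: plain bright steel gauge block 80 (x) x 34 (y) x 26 mm (z), about 500 g, lying flat on the table beside the bed, on the side away from the chest. Origin: centre of its underside, z up. Either way round is right.
- bed: proofing bed fixed to the table: pale board 212 (x) x 264 (y) x 24 mm (z) with three pockets in a row, their long sides along x, and one slot along y near the far (+x) edge, all 13 mm deep and 4 mm longer and wider than the part that they take, so a seated part stands 13 mm proud of the board. Origin: centre of its underside; x points away from the robot, z up.
- pocket_long (a point): centre of the floor of block_long's pocket, 109 (x) x 50 mm (y), nearest the chest (bed's +y); floor 11 mm above the table. Axes parallel to the bed's.
- pocket_mid (a point): centre of the floor of block_mid's pocket, 87 (x) x 50 mm (y), the middle one; floor 11 mm above the table. Axes parallel to the bed's.
- pocket_short (a point): centre of the floor of block_short's pocket, 66 (x) x 50 mm (y), farthest from the chest (bed's -y); floor 11 mm above the table. Axes parallel to the bed's.
- slot_gauge (a point): centre of the floor of the gauge block's slot, 38 (x) x 84 mm (y); floor 11 mm above the table. Axes parallel to the bed's, so the seated gauge block's x lies along the bed's y.
- plunger_top (a point): top centre of the round plunger, 19 mm across, on the crown of a chrome desk bell (82 mm across, screwed to the table, standing beyond the gap between bed and chest). The plunger's top stands 59 mm above the table when up. z up.
- plunger (a joint): how far the bell's plunger is pressed, in m: 0 up, 0.005 fully down (3.5 N); springs back.
- mug: chipped white enamel mug, 80 mm across, 78 mm high, handle along its y; origin: centre of its underside. Bystander.
- brayer: hard rubber brayer resting on its wire foot, roller 42 mm across and 100 mm long along y at x = +50 mm, wooden handle along -x to -103 mm, 48 mm high; origin on the table under the handle's ferrule. Bystander.
- straightedge: aluminium straightedge 300 (x) x 34 (y) x 4 mm; origin: centre of its underside. Bystander.
Mind the look-alikes: they are no part of the job. Leave any pink look-alike of the part that bears plunger_top alone.

How it is judged:
By the outcome, as a careful person would: the job done as asked, in the order asked, and still so for the second after the job is handed in, with the robot touching nothing.
Of block_long, block_mid, block_short only 2 to 3 are there at a start; the rules pass over those that are not, and their reading is None.
At some moment in a run one of gauge may be knocked a few centimetres aside while the robot is not near it.
Once in a run the grip may slacken for a moment while it holds something.
It also fails if it takes over 210 s, if anything falls off the work surface, if the arm or the gripper's body presses on something with over 40 N, if the wrist force passes 120 N, or if a joint passes its speed limit or range.

## Working session

There is one attempt and no reset: what is moved stays moved. The work goes in short steps, each a Python script; the robot and the scene stay as the last script left them, time stands still between calls to the robot, and variables do not carry over. Pictures are saved under pics/ and viewed, and the job is handed in when it is done.

```bash
ls -la; mkdir -p pics; python3 - <<'E'
from bench import bot,kin,sensors,cams
import cv2,numpy as np
for n in ["scene","top","wrist"]:
    p,d=cams.camera(n); cv2.imwrite(f"pics/a_{n}.png",p[:,:,::-1]); np.save(f"pics/a_{n}_d.npy",d)
    i=cams.camera_info(n); print(n,np.round(i["camera_matrix"],1).tolist(),np.round(i["distortion"],3),np.round(i["R"],3).tolist(),np.round(i["t"],3), (d>0).mean())
print(sensors.observe())
E
```

```text
total 12
drwxr-xr-x  3 agent agent 4096 Dec  7 08:50 .
drwxr-xr-x 23 root  root  4096 Dec  7 08:50 ..
drwxr-xr-x  2 agent agent 4096 Dec  7 08:50 pics
scene [[515.6, 0.0, 319.0], [0.0, 515.6, 242.6], [0.0, 0.0, 1.0]] [0.013 0.    0.    0.    0.   ] [[0.901, 0.434, -0.004], [0.313, -0.657, -0.686], [-0.3, 0.617, -0.727]] [-0.503 -0.138  1.663] 0.9959016927083333
top [[606.5, 0.0, 326.9], [0.0, 606.5, 245.5], [0.0, 0.0, 1.0]] [-0.047  0.     0.     0.     0.   ] [[-0.016, -1.0, -0.016], [-0.994, 0.017, -0.111], [0.111, 0.014, -0.994]] [0.01  0.551 1.387] 0.9959537760416667
wrist [[396.8, 0.0, 323.1], [0.0, 396.8, 241.9], [0.0, 0.0, 1.0]] [-0.01  0.    0.    0.    0.  ] [[0.221, -0.975, 0.0], [-0.93, -0.21, 0.302], [-0.295, -0.067, -0.953]] [-0.576 -0.039  0.38 ] 0.9959440104166667
{'t': 0.15, 'qpos': array([-1.48199798e+00,  1.50846575e-01,  1.43780288e+00,  3.22965284e-05,
        1.55380781e+00, -1.34003046e-01]), 'qvel': array([-1.70151280e-03, -6.66575961e-04, -1.23752252e-03,  7.89578018e-06,
       -4.78790782e-04,  1.64819680e-03]), 'joint_efforts': array([ 3.66642824e-03, -7.13375401e+01, -5.71040082e+01, -2.53843264e-04,
        6.96037692e-03,  1.52871951e-05]), 'tcp_pos': array([ 0.12702808, -0.56062802,  0.23886846]), 'ee_rot': array([-4.31831676e-04,  9.93801295e-01,  1.11170131e-01,  2.59120131e-05]), 'contact_force': array([ 0.3381445 ,  0.80023703, -0.77820646]), 'ft_torque': array([ 0.0238577 ,  0.02976952, -0.05758453]), 'opening': 0.08504846001623674}
```

View pics/a_top.png

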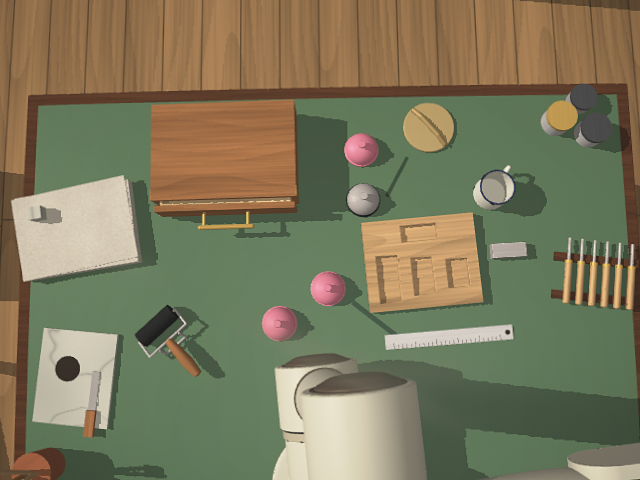

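View pics/a_scene.png

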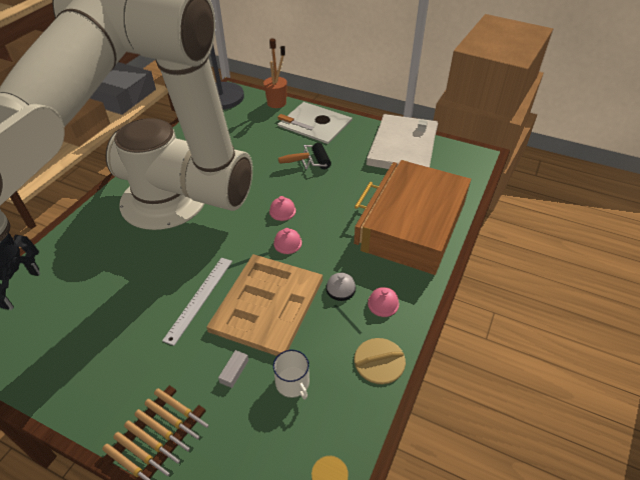

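View pics/a_wrist.png

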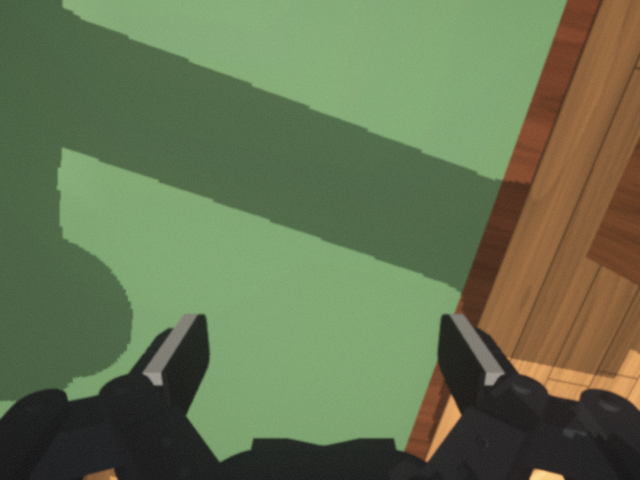

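```bash
cat > h.py <<'E'
from bench import bot,kin,sensors,cams
import cv2,numpy as np
from scipy.spatial.transform import Rotation as Rn
def ray(info,px):
    px=np.asarray(px,float).reshape(-1,1,2)
    u=cv2.undistortPoints(px,np.array(info["camera_matrix"]),np.array(info["distortion"])).reshape(-1,2)
    R=np.array(info["R"]);t=np.array(info["t"])
    d=np.c_[u,np.ones(len(u))]@R
    return -R.T@t,d
def onz(info,px,z):
    o,d=ray(info,px); z=np.asarray(z,float)
    s=(z-o[2])/d[:,2]; return o+d*s[:,None]
def dpt(info,px,D):
    o,d=ray(info,px); px=np.round(np.asarray(px)).astype(int).reshape(-1,2)
    return o+d*D[px[:,1],px[:,0]][:,None]
def cloud(info,D):
    h,w=D.shape; v,u=np.mgrid[0:h,0:w]
    o,d=ray(info,np.c_[u.ravel(),v.ravel()]); 
    return (o+d*D.ravel()[:,None]).reshape(h,w,3)
def snap(n,name):
    i=cams.camera_info(n); p,D=cams.camera(n); cv2.imwrite(f"pics/{name}.png",p[:,:,::-1]); return i,p,D
def quat(yaw):
    # tool pointing down, jaw (tool y) axis at angle such that yaw=0 -> tool x=+x, y=-y
    R=np.array([[np.cos(yaw),np.sin(yaw),0],[np.sin(yaw),-np.cos(yaw),0],[0,0,-1.]])
    q=Rn.from_matrix(R).as_quat(); return [q[3],q[0],q[1],q[2]]
E
python3 - <<'E'
from h import *
p=cv2.imread("pics/a_top.png"); 
cv2.imwrite("pics/b1.png",cv2.resize(p[90:300,140:300],None,fx=3.7,fy=2.8,interpolation=cv2.INTER_CUBIC))
cv2.imwrite("pics/b2.png",cv2.resize(p[120:360,320:540],None,fx=2.5,fy=2.5,interpolation=cv2.INTER_CUBIC))
i=cams.camera_info("top");D=np.load("pics/a_top_d.npy")
for nm,px in dict(handle=(226,227),hl=(200,226),hr=(252,226),gauge=(509,250),bell=(363,199),c1=(361,219),c2=(473,213),c3=(484,302),c4=(370,312),pl=(387,278),pm=(423,276),ps=(458,273),sl=(418,233),mug=(494,188),fr1=(156,212),fr2=(296,208),b1=(152,103),b2=(296,100),cf1=(152,197),cf2=(296,196),table=(330,240)).items():
    print(nm,px,np.round(dpt(i,[px],D)[0],3))
E
```

```text
handle (226, 227) [0.593 0.23  0.072]
hl (200, 226) [0.597 0.291 0.069]
hr (252, 226) [0.595 0.171 0.07 ]
gauge (509, 250) [ 0.533 -0.425  0.03 ]
bell (363, 199) [ 0.655 -0.085  0.056]
c1 (361, 219) [ 0.617 -0.082 -0.001]
c2 (473, 213) [ 0.627 -0.351 -0.001]
c3 (484, 302) [ 0.414 -0.367  0.005]
c4 (370, 312) [ 0.395 -0.096  0.029]
pl (387, 278) [ 0.474 -0.139  0.011]
pm (423, 276) [ 0.477 -0.224  0.009]
ps (458, 273) [ 0.483 -0.306  0.014]
sl (418, 233) [ 0.581 -0.217  0.   ]
mug (494, 188) [ 0.688 -0.405 -0.004]
fr1 (156, 212) [0.629 0.389 0.083]
fr2 (296, 208) [0.641 0.072 0.033]
b1 (152, 103) [0.917 0.429 0.003]
b2 (296, 100) [0.916 0.072 0.002]
cf1 (152, 197) [0.661 0.394 0.101]
cf2 (296, 196) [0.658 0.068 0.095]
table (330, 240) [ 0.568 -0.006 -0.006]
```

View pics/b2.png

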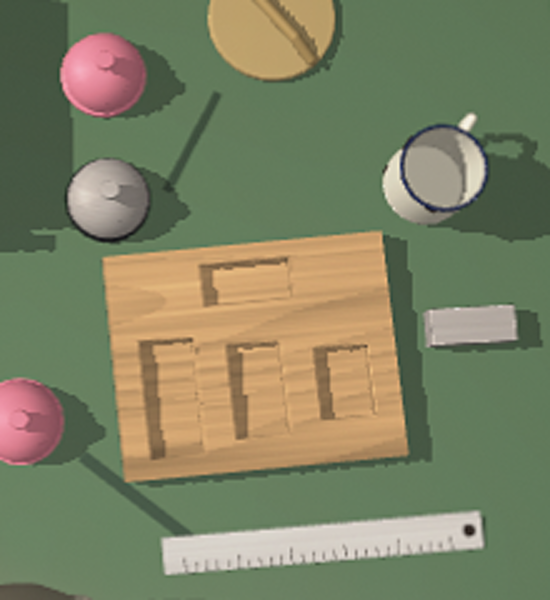

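View pics/b1.png

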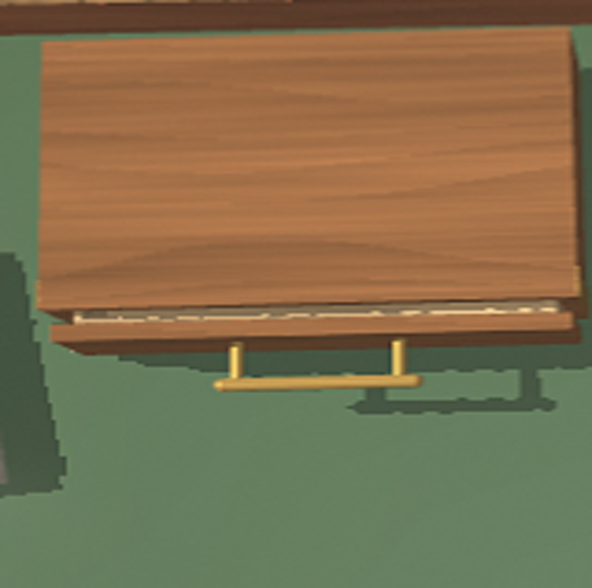

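```bash
python3 - <<'E'
from h import *
p=cv2.imread("pics/a_top.png"); hsv=cv2.cvtColor(p,cv2.COLOR_BGR2HSV)
i=cams.camera_info("top")
c=hsv[215:232,190:262]; m=((c[...,0]<35)&(c[...,1]>100)&(c[...,2]>120)).astype(np.uint8)
ys,xs=np.nonzero(m); ys+=215; xs+=190
for a in (200,212,226,240,250):
    r=ys[xs==a]; print(a,r.min(),r.max(),np.round(onz(i,[(a,r[r>=222].mean())],.064)[0],4))
print(xs.min(),xs.max(), onz(i,[(xs.min(),226.5),(xs.max(),226.5)],.062))
print("chest front top edge",onz(i,[(150,196.5),(297,196.5)],.1), "bed",onz(i,[(361,222),(473,213),(483,302),(370,312)],.024))
print("gauge",onz(i,[(509,250)],.026),"bells",onz(i,[(365,196)],.059),onz(i,[(328,288),(279,323),(361,149)],.03))
def q0(x,y,z,yw):
    return kin.ik([x,y,z],quat(yw))
for yw in (np.pi/2,-np.pi/2,0,np.pi): print(yw,q0(.595,.23,.2,yw),q0(.445,.23,.07,yw))
E
```

```text
200 225 229 [0.5954 0.292  0.064 ]
212 225 228 [0.5961 0.2642 0.064 ]
226 224 228 [0.5966 0.2318 0.064 ]
240 224 227 [0.5972 0.1994 0.064 ]
250 224 227 [0.5968 0.1763 0.064 ]
198 253 [[0.59695548 0.29711179 0.062     ]
 [0.59460038 0.16968394 0.062     ]]
chest front top edge [[0.66203387 0.39866089 0.1       ]
 [0.65531718 0.0652184  0.1       ]] bed [[ 0.60625566 -0.0803985   0.024     ]
 [ 0.62309126 -0.34530371  0.024     ]
 [ 0.41346493 -0.35980869  0.024     ]
 [ 0.39491055 -0.09669251  0.024     ]]
gauge [[ 0.53362198 -0.42562081  0.026     ]] bells [[ 0.66155965 -0.08948846  0.059     ]] [[ 4.51900599e-01 -2.02860820e-04  3.00000000e-02]
 [ 3.72881376e-01  1.14366302e-01  3.00000000e-02]
 [ 7.81187426e-01 -8.40809055e-02  3.00000000e-02]]
1.5707963267948966 [ 2.48175537e-01  2.96165723e-01  1.33983897e+00 -4.44089210e-16
  1.50558796e+00  2.48175537e-01] [ 3.23115952e-01  1.19948384e-01  1.82981943e+00 -4.44089210e-16
  1.19182484e+00  3.23115952e-01]
-1.5707963267948966 None None
0 [ 2.48175537e-01  2.96165723e-01  1.33983897e+00 -4.44089210e-16
  1.50558796e+00  1.81897186e+00] [ 3.23115952e-01  1.19948384e-01  1.82981943e+00 -4.44089210e-16
  1.19182484e+00  1.89391228e+00]
3.141592653589793 [ 2.48175537e-01  2.96165723e-01  1.33983897e+00 -4.44089210e-16
  1.50558796e+00 -1.32262079e+00] [ 3.23115952e-01  1.19948384e-01  1.82981943e+00 -4.44089210e-16
  1.19182484e+00 -1.24768037e+00]
```

```bash
python3 - <<'E'
from h import *
q=quat(np.pi/2); x,y=.5965,.232
bot.gripper_to(.030,40)
bot.goto([x-.0,y,.22],q)
i,p,D=snap("wrist","c_pre")
bot.move_straight([x,y,.12],v=.15)
s=sensors.observe();f0=s["contact_force"]
bot.move_straight([x,y,.052],v=.06)
s=sensors.observe();print(s["t"],s["tcp_pos"],s["contact_force"]-f0,s["opening"])
bot.gripper_to(0,40)
s=sensors.observe();print(s["t"],s["opening"],s["contact_force"]-f0)
E
```

```text
6.1 [0.59781344 0.23204962 0.05360196] [-0.45945374 -2.03236148 10.96849455] 0.029821812704194626
6.4083 0.009228205659564908 [-1.30772956 -0.47905541  7.46965937]
```

View pics/c_pre.png

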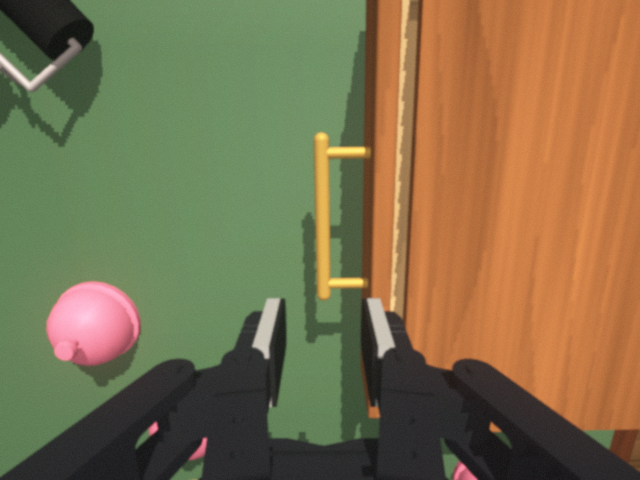

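```bash
python3 - <<'E'
from h import *
i,p,D=snap("wrist","c_grip")
bot.move_straight([.5778,.232,.054],v=.04)
s=sensors.observe();print(s["t"],s["tcp_pos"],s["opening"],s["contact_force"])
i,p,D=snap("top","c_top")
E
```

```text
7.075 [0.57680614 0.23176153 0.05276016] 0.00959994515364188 [ -1.14334492  -0.7074728  -24.00444023]
```

View pics/c_grip.png

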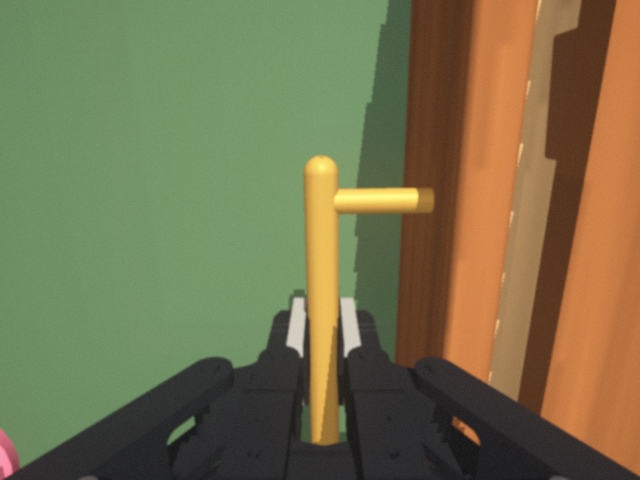

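View pics/c_top.png

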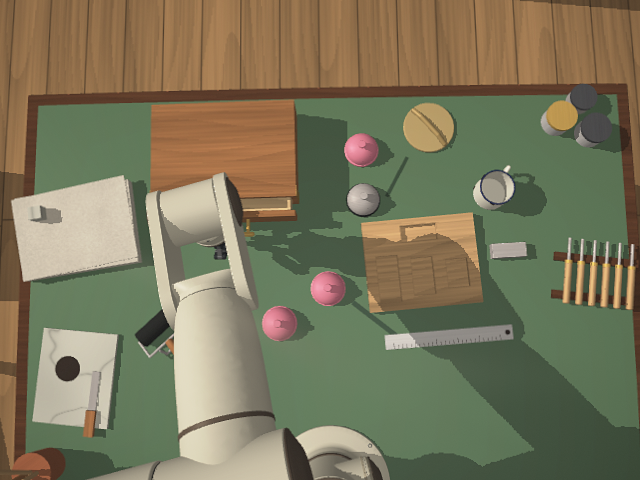

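```bash
python3 - <<'E'
from h import *
bot.move_straight([.48,.232,.0525],v=.08)
s=sensors.observe();print(s["t"],s["tcp_pos"],s["opening"],s["contact_force"])
x=.48
while x>.41:
    x-=.003
    bot.move_straight([x,.232,.0525],v=.03)
    s=sensors.observe()
    if abs(s["contact_force"][0])>8 or s["tcp_pos"][0]-x>.003 : break
print(x,s["t"],s["tcp_pos"],s["opening"],s["contact_force"])
E
```

```text
8.5 [0.48006418 0.2305809  0.05265792] 0.009723202397485172 [ -0.9134472  -15.92240486 -14.28751946]
0.43799999999999994 12.0 [0.43941545 0.23025193 0.05281918] 0.009160250873508503 [ 12.33238989 -21.39192892 -21.36358283]
```

```bash
python3 - <<'E'
from h import *
bot.gripper_to(.032,40)
s=sensors.observe();x,y,z=s["tcp_pos"];print(s["contact_force"],x)
bot.move_straight([x,y,.16],v=.12)
bot.gripper_to(.085)
bot.goto([.50,.23,.34],quat(np.pi))
s=sensors.observe();print(s["t"],s["tcp_pos"])
i,p,D=snap("wrist","d_w"); print(-np.array(i["R"]).T@i["t"])
np.save("pics/d_w.npy",D)
bot.goto([.35,-.2,.34],quat(np.pi))
i,p,D=snap("top","d_top")
i,p,D=snap("wrist","d_w2")
print(sensors.observe()["t"])
E
```

```text
[1.04841636 0.02284267 4.73625616] 0.43873982408768475
15.4583 [0.49988797 0.22998869 0.33957273]
[0.42289057 0.22969128 0.47463217]
17.275
```

View pics/d_w.png

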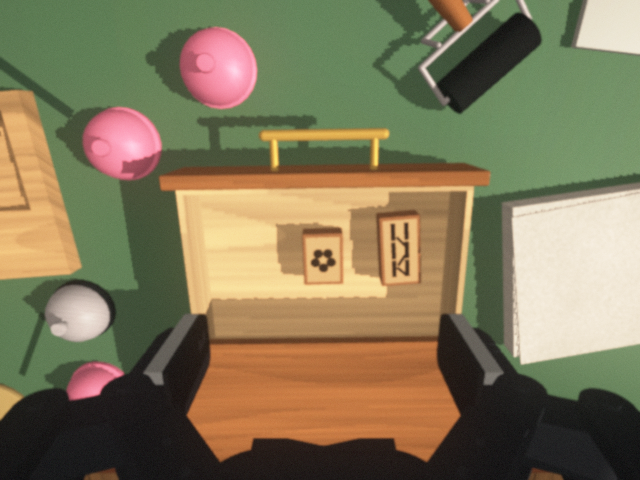

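View pics/d_top.png

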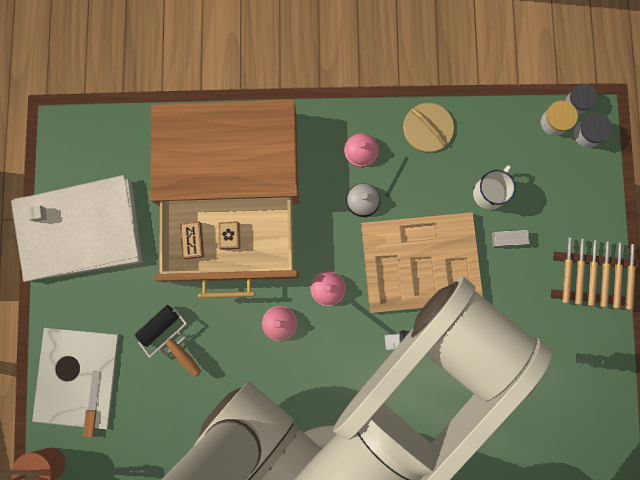

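View pics/d_w2.png

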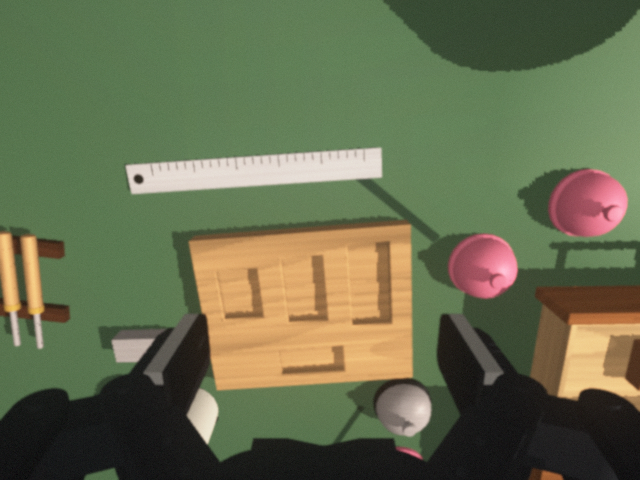

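```bash
python3 - <<'E'
from h import *
i=cams.camera_info("top")
print(onz(i,[(229,235),(191,240)],.048), onz(i,[(511,239)],.026))
for nm,px in (("short",(229,235)),("mid",(191,240))):
    c=onz(i,[px],.048)[0]
    bot.goto([c[0]-.01,c[1],.23],quat(np.pi))
    I,p,D=snap("wrist","e_"+nm)
    import pickle; pickle.dump((I,p,D),open(f"pics/e_{nm}.pkl","wb"))
print(sensors.observe()["t"])
E
```

```text
[[0.57773031 0.22760777 0.048     ]
 [0.56760704 0.31647432 0.048     ]] [[ 0.55948615 -0.43160725  0.026     ]]
19.6167
```

View pics/e_short.png

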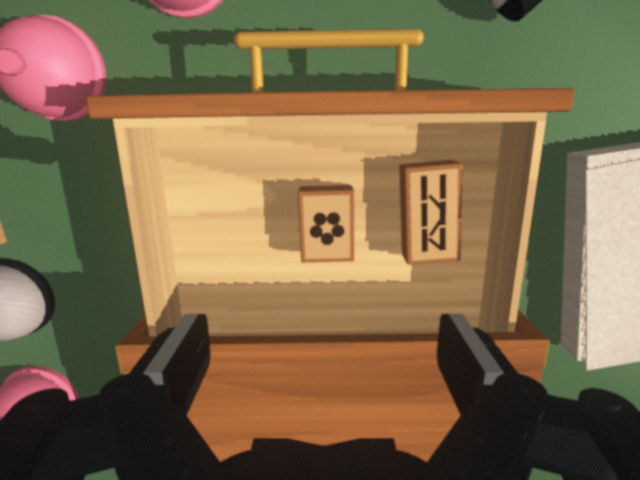

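View pics/e_mid.png

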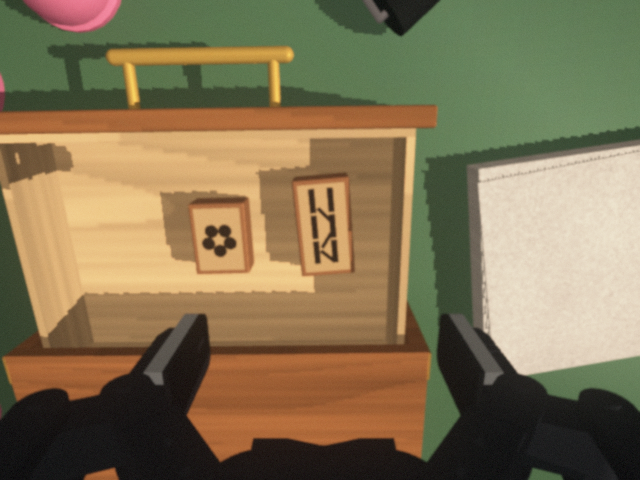

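```bash
cat >> h.py <<'E'
def face(I,p,box,z,name=None):
    """inner pale face: saturated orange ring -> enclosed hole; returns centre, long-axis angle, size"""
    x0,y0,x1,y1=box
    c=cv2.resize(p[y0:y1,x0:x1],None,fx=4,fy=4,interpolation=cv2.INTER_CUBIC)
    h=cv2.cvtColor(c,cv2.COLOR_RGB2HSV)
    ring=((h[...,1]>125)&(h[...,0]<17)).astype(np.uint8)
    cs,hi=cv2.findContours(ring,cv2.RETR_CCOMP,cv2.CHAIN_APPROX_NONE)
    holes=[cs[k] for k in range(len(cs)) if hi[0][k][3]>=0]
    best=max(holes,key=cv2.contourArea)
    r=cv2.minAreaRect(best); b=cv2.boxPoints(r)
    bp=(b+.5)/4-.5+[x0,y0]
    P=onz(I,bp,z)
    if name:
        cv2.drawContours(c,[b.astype(int)],0,(0,0,255),1); cv2.imwrite(f"pics/{name}.png",c[:,:,::-1])
    e1,e2=P[1]-P[0],P[2]-P[1]
    l1,l2=np.linalg.norm(e1[:2]),np.linalg.norm(e2[:2])
    e=e1 if l1>l2 else e2
    a=np.arctan2(e[1],e[0]); a=(a+np.pi/2)%np.pi-np.pi/2
    return P.mean(0),a,max(l1,l2),min(l1,l2)
E
python3 - <<'E'
from h import *; import pickle
B={"short":[("short",(285,175,370,275)),("mid",(390,150,475,275))],"mid":[("short",(180,185,262,282)),("mid",(280,165,365,283))]}
for v in B:
    I,p,D=pickle.load(open(f"pics/e_{v}.pkl","rb"))
    h=cv2.cvtColor(p,cv2.COLOR_RGB2HSV); print(h[225,295:310].tolist() if v=="short" else "")
    C=cloud(I,D)
    for n,b in B[v]:
        print(v,n,face(I,p,b,.048,f"f_{v}_{n}"), np.median(C[b[1]+45:b[3]-45,b[0]+35:b[2]-35,2]))
E
cd pics; python3 -c "
import cv2,numpy as np
a=[cv2.resize(cv2.imread(f'f_{x}.png'),(300,420)) for x in ('short_short','mid_mid')];cv2.imwrite('f.png',np.hstack(a))"
```

```text
[[16, 120, 157], [16, 127, 153], [16, 122, 152], [14, 128, 146], [13, 143, 141], [13, 153, 155], [13, 154, 169], [13, 149, 178], [14, 140, 193], [16, 134, 208], [16, 123, 221], [17, 121, 221], [17, 125, 221], [17, 121, 222], [16, 123, 221]]
short short (array([0.57934979, 0.22896036, 0.048     ]), np.float64(0.05640090984388002), np.float64(0.05372980623882582), np.float64(0.03705825577999437)) 0.0490832219438222
short mid (array([0.56960026, 0.31711048, 0.048     ]), np.float64(0.11226310298083808), np.float64(0.0765640261083286), np.float64(0.03717679617425888)) 0.048816614729151886

mid short (array([0.57940002, 0.22808184, 0.048     ]), np.float64(0.031076893256758886), np.float64(0.055182403258366035), np.float64(0.03721679965170692)) 0.04935599568293694
mid mid (array([0.56958463, 0.31617209, 0.048     ]), np.float64(0.0914879039290557), np.float64(0.0742190064859074), np.float64(0.0370080136584674)) 0.04885718909018946
```

View pics/f.png

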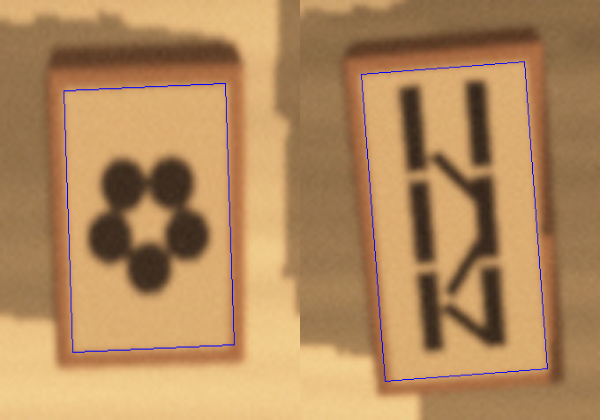

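```bash
python3 - <<'E'
from h import *; import pickle
bot.goto([.49,-.22,.23],quat(np.pi)); 
I,p,D=snap("wrist","g_bed"); pickle.dump((I,p,D),open(f"pics/g_bed.pkl","wb"))
cv2.imwrite("pics/g_bed2.png",cv2.resize(p[80:440,120:520,::-1],None,fx=2,fy=2,interpolation=cv2.INTER_CUBIC)[:600,:800])
print(sensors.observe()["t"])
E
```

```text
21.6167
```

View pics/g_bed.png

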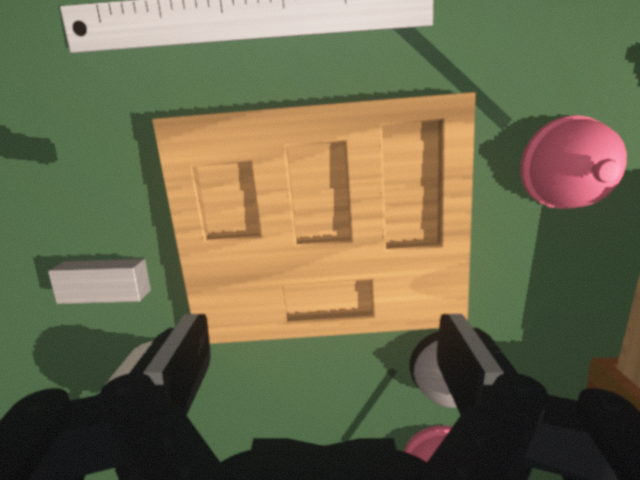

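View pics/g_bed2.png

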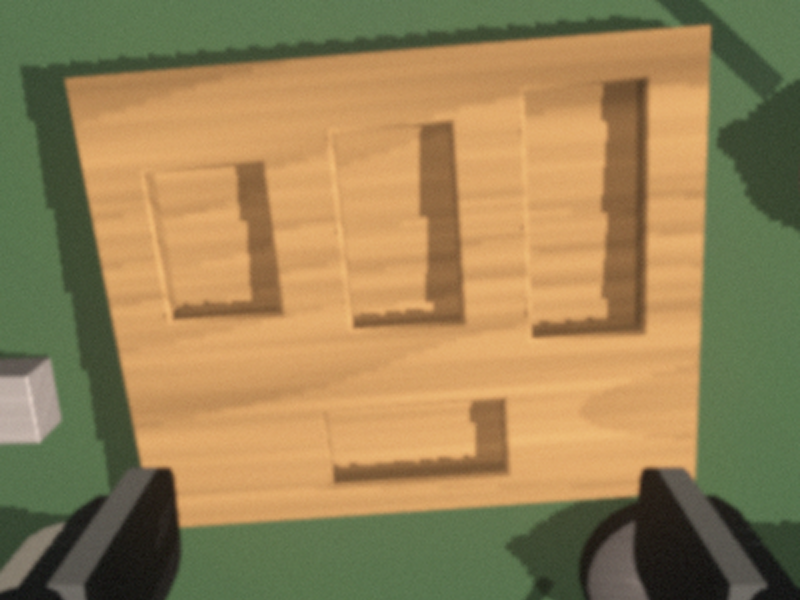

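```bash
python3 - <<'E'
from h import *; import pickle
I,p,D=pickle.load(open("pics/g_bed.pkl","rb"))
h=cv2.cvtColor(p,cv2.COLOR_RGB2HSV); m=((h[...,0]<25)&(h[...,1]>60)&(h[...,2]>120)).astype(np.uint8)
m[:, :140]=0;m[:,490:]=0; 
L=[];Rr=[];N=[];F=[]
for r in range(140,300,4):
    xs=np.nonzero(m[r])[0]; L.append((xs.min()-.5,r)); Rr.append((xs.max()+.5,r))
for c in range(170,470,5):
    ys=np.nonzero(m[80:,c])[0]+80; N.append((c,ys.min()-.5))
for c in range(215,435,5):
    ys=np.nonzero(m[:345,c])[0]; F.append((c,ys.max()+.5))
def line(a):
    P=onz(I,a,.024)[:,:2]; v=cv2.fitLine(P.astype(np.float32),cv2.DIST_HUBER,0,1e-4,1e-4).ravel(); return v
for n,a in zip("LRNF",(L,Rr,N,F)):
    v=line(a); ang=np.degrees(np.arctan2(v[1],v[0])); print(n,ang%90, v)
def inter(a,b):
    A=np.array([[a[0],-b[0]],[a[1],-b[1]]]); s=np.linalg.solve(A,b[2:]-a[2:]); return a[2:]+s[0]*a[:2]
l,r,n,f=map(line,(L,Rr,N,F))
C=np.array([inter(l,n),inter(r,n),inter(r,f),inter(l,f)]); print(C, [np.linalg.norm(C[k]-C[(k+1)%4]) for k in range(4)], C.mean(0))
for nm,q in dict(short=[(145,172),(264,162),(283,314),(170,319)],mid=[(330,130),(453,121),(464,322),(352,327)],slot=[(326,409),(505,399),(508,472),(334,482)]).items():
    P=onz(I,np.array(q)/2+[120,80],.024)[:,:2]
    print(nm,P.mean(0).round(4),[round(float(np.linalg.norm(P[k]-P[(k+1)%4])),4) for k in range(4)],[round(float(np.degrees(np.arctan2(*(P[(k+1)%4]-P[k])[::-1]))),1) for k in range(4)])
i=cams.camera_info("top")
for nm,q in dict(short=[(315,347),(366,346),(376,414),(326,419)],mid=[(227,345),(277,342),(288,432),(237,438)],slot=[(200,264),(289,258),(290,297),(206,306)]).items():
    P=onz(i,np.array(q)/2.5+[320,120],.024)[:,:2];print("top",nm,P.mean(0).round(4))
E
```

```text
L 4.4550724 [ 0.9969785   0.07767736  0.50123715 -0.35501155]
R 4.5055423 [ 0.99690974  0.07855553  0.50507486 -0.08859797]
N 4.534279 [ 0.07905542 -0.9968702   0.4031868  -0.20776866]
F 4.4572754 [ 0.07771559 -0.99697554  0.618232   -0.2209938 ]
[[ 0.4153941  -0.36169982]
 [ 0.39442757 -0.09731687]
 [ 0.6072838  -0.080544  ]
 [ 0.62790954 -0.34514216]] [np.float32(0.265213), np.float32(0.21351603), np.float32(0.26540086), np.float32(0.2131595)] [ 0.5112537 -0.2211757]
short [ 0.4852 -0.3035] [0.0511, 0.0675, 0.0511, 0.0657] [94.7, 4.2, -87.3, -175.8]
mid [ 0.4785 -0.2229] [0.0516, 0.0882, 0.0506, 0.087] [94.1, 4.3, -87.3, -175.1]
slot [ 0.5801 -0.2145] [0.0836, 0.038, 0.0838, 0.0383] [93.5, 4.4, -86.3, -176.0]
top short [ 0.483 -0.305]
top mid [ 0.4772 -0.222 ]
top slot [ 0.5789 -0.2151]
```

```bash
cat >> h.py <<'E'
def st(): 
    s=sensors.observe(); print("t%.1f"%s["t"],s["tcp_pos"].round(4),"op%.4f"%s["opening"],"F",s["contact_force"].round(1)); return s
def pick(c,yaw,zt,op,force,lift=.17):
    q=quat(yaw)
    bot.gripper_to(op,force)
    bot.goto([c[0],c[1],lift],q)
    bot.move_straight([c[0],c[1],zt+.02],v=.15); st()
    bot.move_straight([c[0],c[1],zt],v=.05); st()
    bot.gripper_to(0,force); st()
    bot.move_straight([c[0],c[1],lift],v=.12); st()
E
python3 - <<'E'
from h import *
pick((.5794,.2285),np.pi+.043,.0435,.068,60)
snap("wrist","h1")
bot.goto([.4851,-.3035,.12],quat(np.pi+.0784)); st()
snap("wrist","h2")
E
cd pics; python3 -c "
import cv2,numpy as np
cv2.imwrite('h.png',np.hstack([cv2.imread(f'h{k}.png')[120:480,120:520] for k in (1,2)]))"
```

```text
t24.5 [0.58   0.2285 0.0645] op0.0683 F [-0.5 -0.2  1.3]
t25.0 [0.5793 0.2285 0.0433] op0.0678 F [ 0.3 -0.5  0.1]
t25.4 [0.5798 0.2286 0.0442] op0.0443 F [0.9 0.2 5.7]
t26.6 [0.5791 0.2284 0.1691] op0.0443 F [ 0.4 -0.2 -0.2]
t28.6 [ 0.4856 -0.3029  0.1201] op0.0442 F [-0.1  1.  -1.2]
```

View pics/h.png

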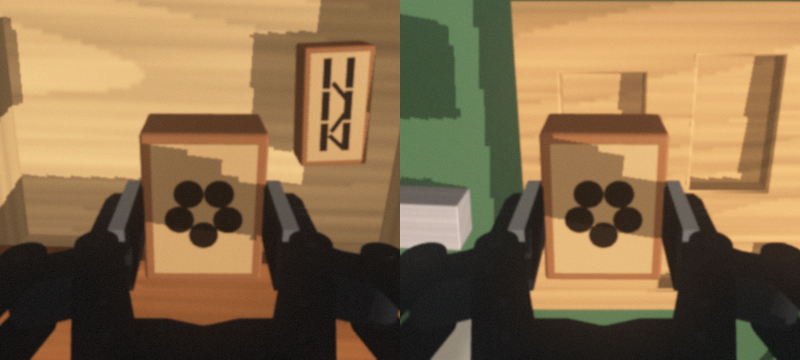

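```bash
cat >> h.py <<'E'
def held(name,box=(250,225,400,402)):
    s=sensors.observe(); I,p,D=snap("wrist",name)
    P,a,l,w=face(I,p,box,s["tcp_pos"][2]+.0045,name+"_f"); print("held off",(P[:2]-s["tcp_pos"][:2]).round(4),"ang",round(a,4),"size",round(l,4),round(w,4)); return P,a
E
python3 - <<'E'
from h import *
bot.wait(.3); s=st(); held("h3")
E
```

```text
t28.9 [ 0.4852 -0.3033  0.12  ] op0.0447 F [-0.   0.5 -0.4]
held off [0.0142 0.0002] ang -1.5082 size 0.0373 0.025
```

View pics/h3_f.png

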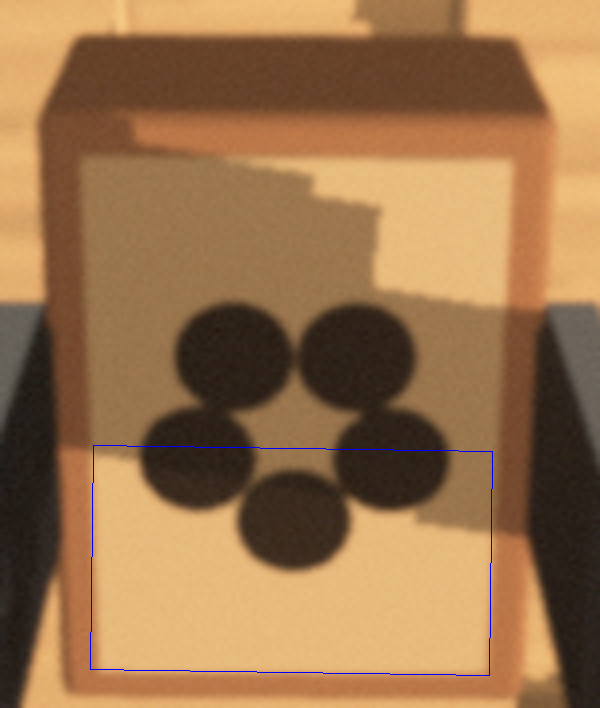

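```bash
python3 - <<'E'
from h import *
s=sensors.observe();I=cams.camera_info("wrist")
P=onz(I,np.array([(78,153),(513,157),(490,676),(92,668)])/4+[250,225],s["tcp_pos"][2]+.0045)
print((P.mean(0)-s["tcp_pos"]).round(4),np.linalg.norm(P-np.roll(P,1,0),axis=1).round(4), np.arctan2(*(P[3]-P[0])[1::-1]),np.arctan2(*(P[2]-P[1])[1::-1]))
E
```

```text
[-0.0003 -0.0006  0.0045] [0.0541 0.0382 0.0546 0.0392] 0.06217085730432609 0.07942390915429881
```

```bash
cat >> h.py <<'E'
def lower(x,y,z0,zend,fmax=12):
    bot.move_straight([x,y,z0],v=.1); bot.wait(.2); f0=sensors.observe()["contact_force"][2]
    z=z0
    while z>zend:
        z=max(z-.002,zend); bot.move_straight([x,y,z],v=.03)
        s=sensors.observe(); f=s["contact_force"]
        if f[2]-f0>fmax: print("contact",z,f-0); break
    return st()
E
python3 - <<'E'
from h import *
s=lower(.4851,-.3035,.050,.0325)
snap("wrist","k1")
E
```

```text
t32.3 [ 0.4853 -0.3036  0.0332] op0.0442 F [-2.3  2.4  9.7]
```

View pics/k1.png

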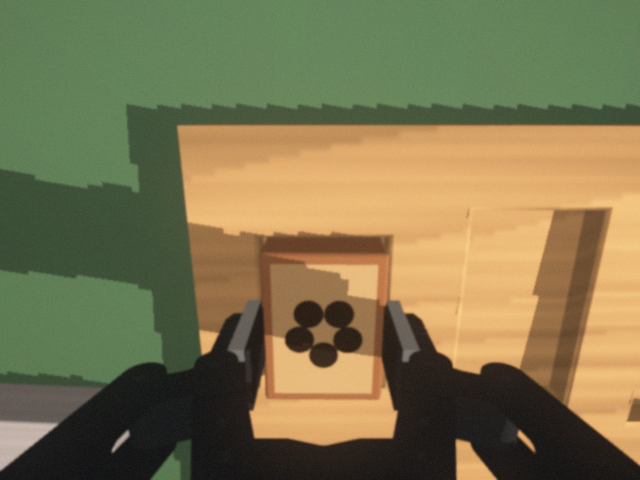

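```bash
python3 - <<'E'
from h import *
bot.gripper_to(.060,60); bot.move_straight([.4851,-.3035,.17],v=.15)
snap("wrist","k2")
pick((.5696,.3166),np.pi+.095,.0435,.066,60)
bot.goto([.4788,-.2232,.12],quat(np.pi+.0784)); bot.wait(.3);st()
snap("wrist","k3")
E
cd pics; python3 -c "
import cv2,numpy as np
cv2.imwrite('k.png',np.hstack([cv2.imread(f'k{k}.png')[120:480,120:520] for k in (2,3)]))
cv2.imwrite('k3c.png',cv2.resize(cv2.imread('k3.png')[200:402,250:400],None,fx=3,fy=3,interpolation=2)[:600])"
```

```text
t37.1 [0.5701 0.3167 0.0646] op0.0661 F [-0.2 -0.5  0.1]
t37.6 [0.5696 0.3166 0.0433] op0.0663 F [-1.   0.3  0.1]
t37.9 [0.57   0.3167 0.0442] op0.0443 F [-0.3 -0.   6.2]
t39.1 [0.5693 0.3165 0.1691] op0.0442 F [ 0.9 -0.6 -0.8]
t41.4 [ 0.479  -0.2229  0.12  ] op0.0442 F [ 0.1  0.3 -1.2]
```

View pics/k.png

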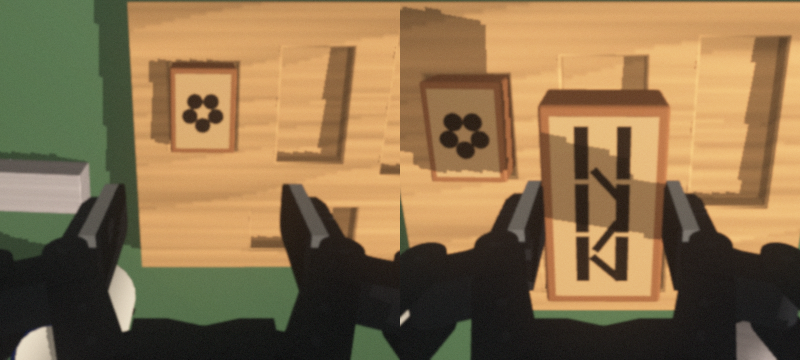

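View pics/k3c.png

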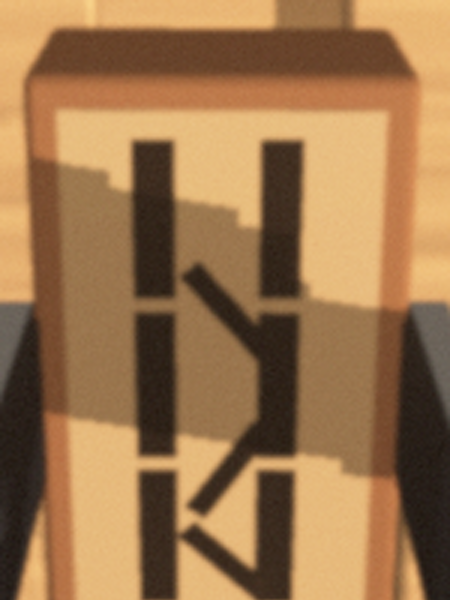

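```bash
python3 - <<'E'
from h import *
s=sensors.observe();I=cams.camera_info("wrist")
P=onz(I,np.array([(268,236),(379.3,236.7),(377,413),(272,413)]),s["tcp_pos"][2]+.0045)
print((P.mean(0)-s["tcp_pos"]).round(4),np.linalg.norm(P-np.roll(P,1,0),axis=1).round(4), np.arctan2(*(P[3]-P[0])[1::-1]),np.arctan2(*(P[2]-P[1])[1::-1]))
s=lower(.4788,-.2230,.050,.0325)
snap("wrist","m1")
E
```

```text
[-0.0006 -0.0003  0.0045] [0.0741 0.0383 0.0739 0.0421] 0.057317294284529106 0.10930757392516699
contact 0.0325 [-3.65442585  2.18654544 10.93816835]
t44.8 [ 0.479  -0.2231  0.0332] op0.0442 F [-3.7  2.2 10.9]
```

View pics/m1.png

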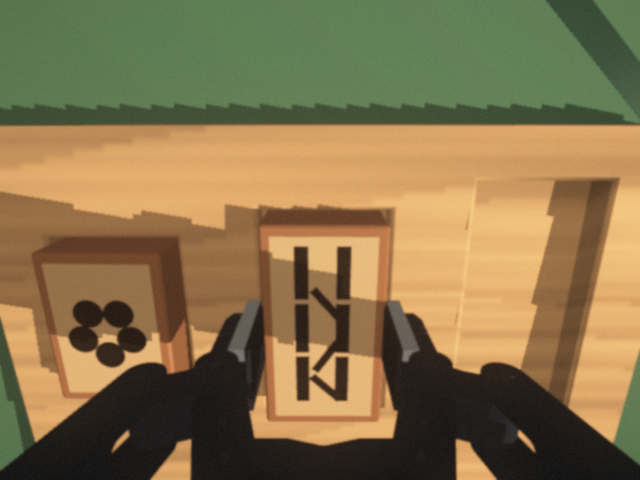

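```bash
python3 - <<'E'
from h import *; import pickle
bot.gripper_to(.060,60); bot.move_straight([.4788,-.2230,.17],v=.15)
bot.goto([.545,-.43,.23],quat(np.pi)); bot.wait(.2)
I,p,D=snap("wrist","n1"); pickle.dump((I,p,D),open("pics/n1.pkl","wb"));st()
E
```

```text
t47.4 [ 0.5451 -0.429   0.2304] op0.0600 F [ 0.9 -0.6  1.2]
```

View pics/n1.png

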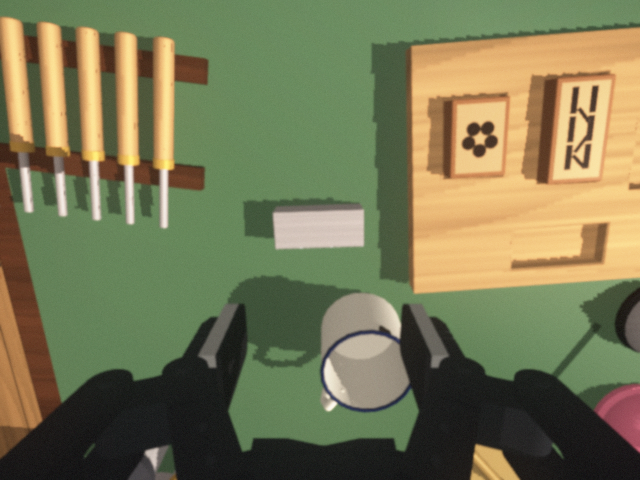

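```bash
python3 - <<'E'
from h import *; import pickle
I,p,D=pickle.load(open("pics/n1.pkl","rb"))
x0,y0,x1,y1=255,190,385,265
c=cv2.resize(p[y0:y1,x0:x1],None,fx=5,fy=5,interpolation=cv2.INTER_CUBIC);h=cv2.cvtColor(c,cv2.COLOR_RGB2HSV)
print(h[12:100:6,320].tolist())
m=((h[...,1]<60)&(h[...,2]>135)).astype(np.uint8)
cs,_=cv2.findContours(m,cv2.RETR_EXTERNAL,cv2.CHAIN_APPROX_NONE);b=max(cs,key=cv2.contourArea)
q=cv2.boxPoints(cv2.minAreaRect(b)); cv2.drawContours(c,[q.astype(int)],0,(255,0,0),1);cv2.imwrite("pics/n1c.png",c[:,:,::-1])
P=onz(I,(q+.5)/5-.5+[x0,y0],.026)
print(P.round(4),P.mean(0),np.linalg.norm(P-np.roll(P,1,0),axis=1).round(4),[np.arctan2(*(P[k]-P[k-1])[1::-1]).round(3) for k in range(4)])
C=cloud(I,D); print(np.median(C[218:240,285:355,2]))
E
```

```text
[[52, 82, 137], [51, 80, 140], [51, 81, 138], [52, 83, 139], [52, 79, 133], [51, 81, 113], [54, 74, 96], [50, 73, 87], [52, 68, 86], [50, 72, 88], [46, 51, 95], [24, 35, 103], [11, 32, 112], [13, 37, 110], [12, 39, 112]]
[[ 0.548  -0.4742  0.026 ]
 [ 0.5449 -0.3938  0.026 ]
 [ 0.5807 -0.3914  0.026 ]
 [ 0.584  -0.4743  0.026 ]] [ 0.56443682 -0.43339915  0.026     ] [0.036  0.0804 0.0359 0.083 ] [np.float64(3.139), np.float64(1.609), np.float64(0.068), np.float64(-1.531)]
0.026376717960452406
```

View pics/n1c.png

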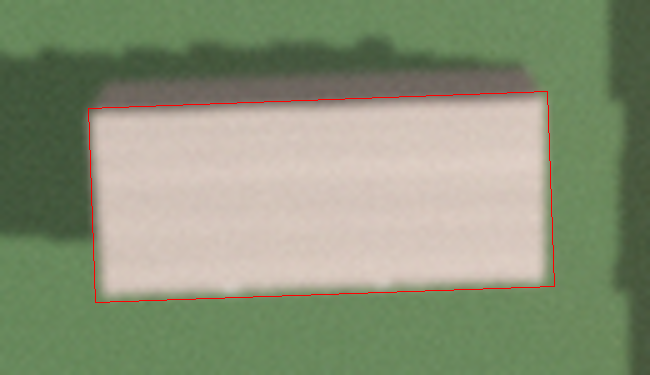

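```bash
python3 - <<'E'
from h import *
pick((.5642,-.4332),np.pi/2+.037,.0215,.056,120,lift=.14)
bot.goto([.5800,-.2151,.12],quat(np.pi/2+.0784)); bot.wait(.4);st()
snap("wrist","o1")
E
```

```text
t49.8 [ 0.5646 -0.4336  0.0426] op0.0557 F [0.5 0.2 0. ]
t50.4 [ 0.5642 -0.4332  0.0213] op0.0557 F [-0.1 -0.3  0.4]
t50.7 [ 0.5644 -0.4334  0.0225] op0.0308 F [-2.2  1.5  7.2]
t51.9 [ 0.5639 -0.433   0.1389] op0.0309 F [ 0.3 -0.  -5.7]
t53.1 [ 0.5799 -0.2155  0.1199] op0.0306 F [ 0.3 -0.2 -5.4]
```

View pics/o1.png

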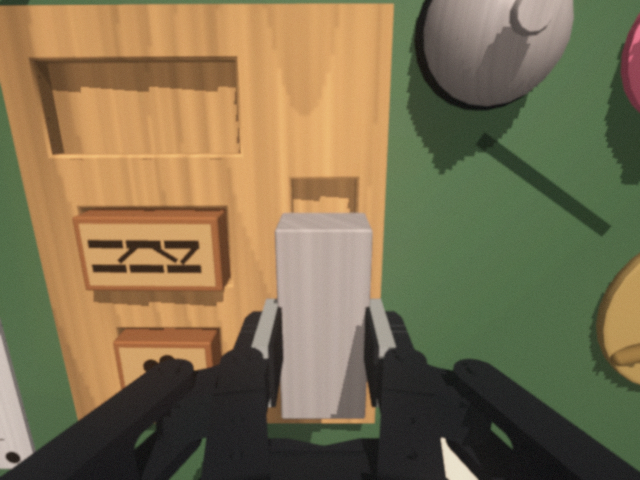

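```bash
python3 - <<'E'
from h import *
s=sensors.observe();I=cams.camera_info("wrist")
P=onz(I,np.array([(276,231),(371,231),(365,418),(282,418)]),s["tcp_pos"][2]+.004)
print(s["opening"],(P.mean(0)-s["tcp_pos"]).round(4),np.linalg.norm(P-np.roll(P,1,0),axis=1).round(4), np.arctan2(*(P[3]-P[0])[1::-1]),np.arctan2(*(P[2]-P[1])[1::-1]))
E
```

```text
0.030831087362806087 [ 0.0005 -0.0002  0.004 ] [0.0787 0.0326 0.0787 0.0336] -1.499007202153987 -1.4870752939770833
```

```bash
python3 - <<'E'
from h import *
s=lower(.5800,-.2151,.050,.0322,20)
snap("wrist","o2")
E
```

```text
t56.5 [ 0.5801 -0.2152  0.0335] op0.0305 F [-7.8  3.4 12.8]
```

View pics/o2.png

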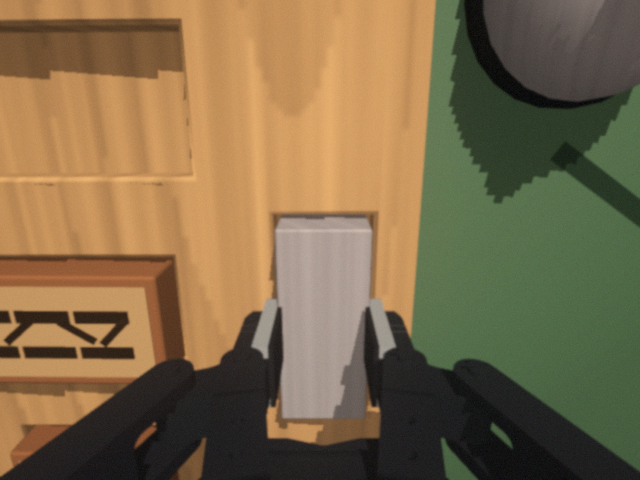

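```bash
python3 - <<'E'
from h import *
bot.gripper_to(.046,60); bot.move_straight([.58,-.2151,.17],v=.15)
bot.goto([.49,-.22,.25],quat(np.pi)); bot.wait(.2); snap("wrist","r1")
bot.gripper_to(.030,40)
bot.goto([.4388,.2303,.16],quat(np.pi/2)); bot.wait(.1)
snap("wrist","r2"); st()
E
```

```text
t62.3 [0.439  0.23   0.1601] op0.0298 F [0.6 0.4 0.8]
```

View pics/r1.png

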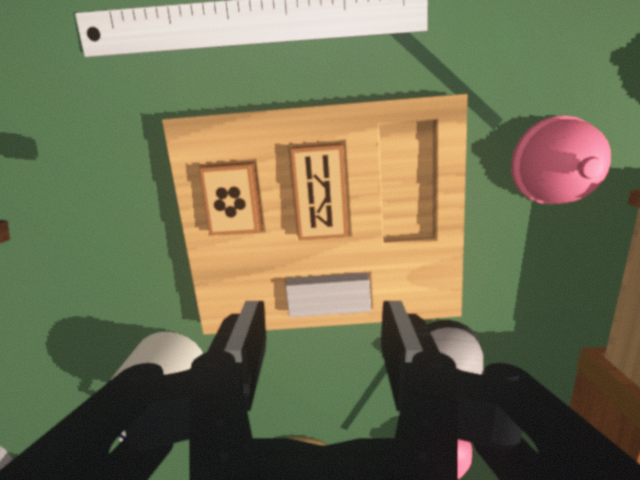

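View pics/r2.png

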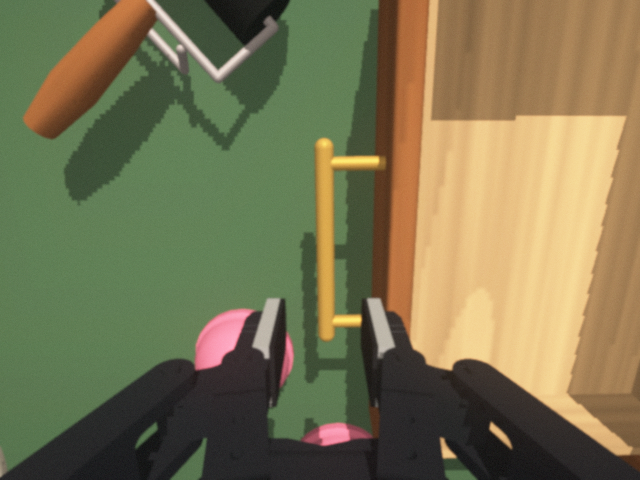

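```bash
python3 - <<'E'
from h import *
bot.move_straight([.4395,.2303,.08],v=.12); st()
bot.move_straight([.4395,.2303,.053],v=.04); st()
bot.gripper_to(0,40); st()
bot.move_straight([.59,.2325,.053],v=.08); st()
x=.59
while x<.615:
    x+=.002
    bot.move_straight([x,.2327,.053],v=.03); s=sensors.observe()
    if s["contact_force"][0]<-15: break
st(); snap("wrist","r3")
E
```

```text
t63.1 [0.4399 0.2304 0.0806] op0.0298 F [0.3 0.7 0.2]
t63.9 [0.44   0.2303 0.0533] op0.0299 F [ 0.3 -1.5  6.5]
t64.2 [0.4396 0.2303 0.0529] op0.0096 F [1.3 0.2 0.6]
t66.2 [0.5898 0.2324 0.0529] op0.0095 F [-0.1 -4.1 -0.1]
t68.5 [0.6053 0.2327 0.0528] op0.0092 F [-24.   -7.4  15.5]
```

View pics/r3.png

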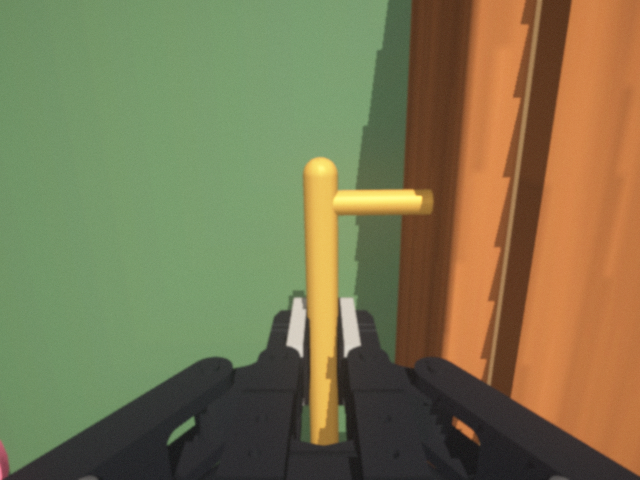

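```bash
python3 - <<'E'
from h import *; import pickle
bot.gripper_to(.030,40); s=st()
bot.move_straight([s["tcp_pos"][0],.2327,.17],v=.12)
bot.gripper_to(0,20)
bot.goto([.65,-.09,.23],quat(np.pi)); bot.wait(.2); st()
I,p,D=snap("wrist","s1"); pickle.dump((I,p,D),open("pics/s1.pkl","wb"))
snap("top","s_top")
E
```

```text
t68.9 [0.6047 0.2332 0.0529] op0.0296 F [-34.   -5.1  17.8]
t72.5 [ 0.65   -0.0896  0.23  ] op0.0001 F [ 0.   0.4 -0.3]
```

View pics/s1.png

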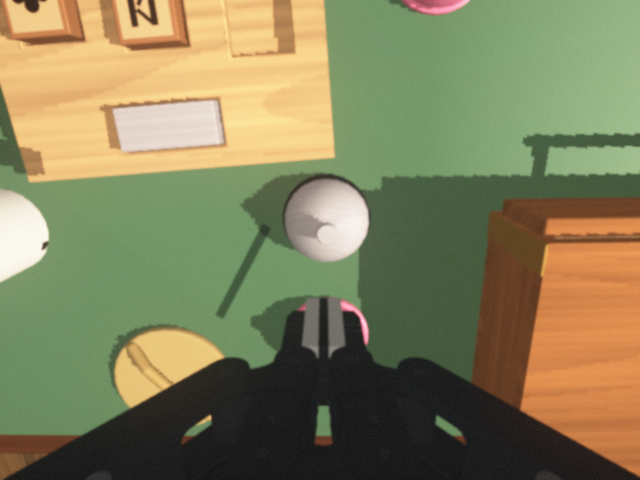

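View pics/s_top.png

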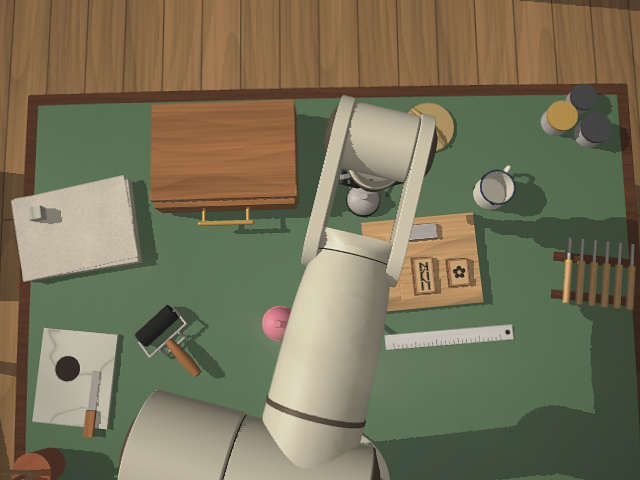

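```bash
python3 - <<'E'
from h import *; import pickle
i=cams.camera_info("top"); q=cv2.imread("pics/s_top.png"); hsv=cv2.cvtColor(q,cv2.COLOR_BGR2HSV)
c=hsv[205:232,190:262]; m=((c[...,0]<35)&(c[...,1]>100)&(c[...,2]>120)&(c[...,0]>17))
ys,xs=np.nonzero(m); ys+=205; xs+=190
for a in (215,226,235):
    r=ys[xs==a]; r=r[r>216]; print(a,r.min(),r.max(),onz(i,[(a,r.mean())],.064)[0].round(4))
I,p,D=pickle.load(open("pics/s1.pkl","rb"))
cv2.imwrite("pics/s1c.png",np.hstack([cv2.resize(p[160:280,270:390,::-1],(400,400),interpolation=2),cv2.resize(p[180:300,480:600,::-1],(400,400),interpolation=2)]))
cv2.imwrite("pics/s_topc.png",cv2.resize(q[180:240,140:300],None,fx=5,fy=5,interpolation=2))
print("plunger",onz(I,[(326,234)],.059))
E
```

```text
215 221 224 [0.6052 0.2573 0.064 ]
226 221 224 [0.6048 0.2318 0.064 ]
235 220 223 [0.6067 0.211  0.064 ]
plunger [[ 0.66366894 -0.08806745  0.059     ]]
```

View pics/s1c.png

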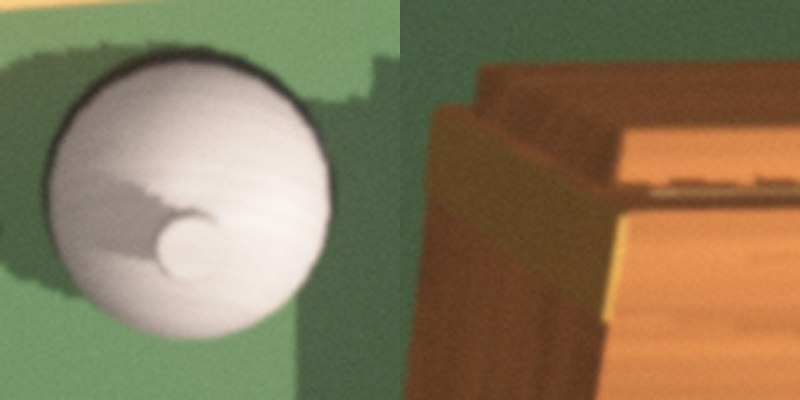

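View pics/s_topc.png

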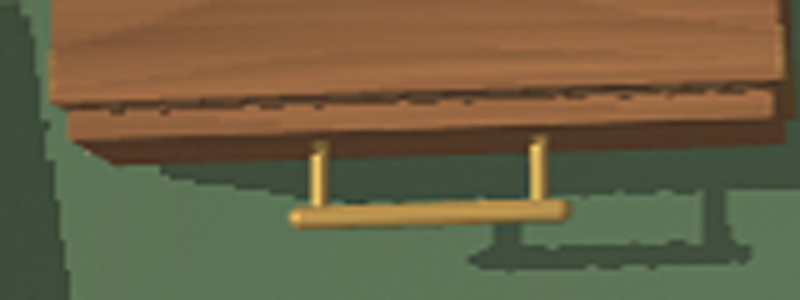

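```bash
python3 - <<'E'
from h import *
q=quat(np.pi/2)
bot.goto([.565,.232,.17],q); bot.move_straight([.565,.232,.056],v=.12); bot.wait(.2); st()
x=.565
f0=sensors.observe()["contact_force"]
while x<.615:
    x+=.0015
    bot.move_straight([x,.232,.056],v=.03); s=sensors.observe(); f=s["contact_force"]-f0
    if f[0]<-.6: print(round(x,4),s["tcp_pos"][0].round(4),f.round(1))
    if f[0]<-22: break
bot.move_straight([.56,.232,.056],v=.1); bot.move_straight([.56,.232,.2],v=.15); st()
E
```

```text
t75.8 [0.5653 0.2321 0.0566] op0.0001 F [ 0.2  0.1 -0.1]
0.5665 0.5666 [-0.7 -0.3  0.7]
0.58 0.5801 [-0.7  0.3  0.9]
0.586 0.586 [-0.9  0.2 -0.4]
0.5875 0.5864 [-11.2  -0.8   5.1]
0.589 0.5867 [-22.6  -1.3  11.6]
t81.3 [0.5597 0.2319 0.199 ] op0.0001 F [ 0.1 -0.1 -0.2]
```

```bash
python3 - <<'E'
from h import *
x,y=.663,-.0885
bot.goto([x,y,.15],quat(np.pi)); bot.move_straight([x,y,.075],v=.1); bot.wait(.2); st()
f0=sensors.observe()["contact_force"][2]; z=.075
while z>.054:
    z-=.001; bot.move_straight([x,y,z],v=.03); s=sensors.observe(); f=s["contact_force"][2]-f0
    if f>.7: print(round(z,4),s["tcp_pos"][2].round(4),f.round(1))
    if f>18: break
bot.wait(.3); st(); snap("scene","t_scene"); snap("wrist","t_w")
bot.move_straight([x,y,.15],v=.1); st()
E
```

```text
t84.3 [ 0.6633 -0.0885  0.0757] op-0.0000 F [0.4 0.  0. ]
0.066 0.066 0.9
0.065 0.065 1.7
0.064 0.064 2.3
0.063 0.063 2.4
0.062 0.062 3.2
0.061 0.0617 11.1
0.06 0.0616 19.8
t88.3 [ 0.6632 -0.0885  0.0616] op0.0000 F [-6.6  1.6 20. ]
t89.5 [ 0.6627 -0.0884  0.1491] op-0.0005 F [-0.6  0.2 -0.1]
```

View pics/t_w.png

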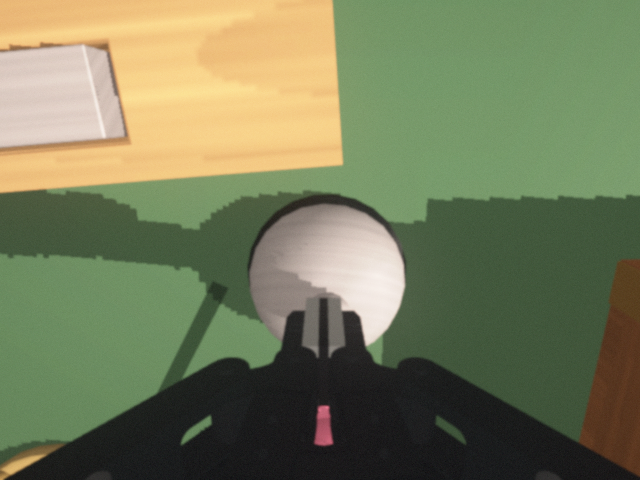

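```bash
python3 - <<'E'
from h import *
bot.goto([.30,.2,.35],quat(np.pi)); i,p,D=snap("top","z_top"); 
C=cloud(i,D)
for n,px in dict(short=(458,272),mid=(424,276),gauge=(423,232)).items():
    print(n,np.median(C[px[1]-3:px[1]+4,px[0]-3:px[0]+4,2]).round(4))
cv2.imwrite("pics/z_topc.png",cv2.resize(p[90:360,140:540,::-1],None,fx=2,fy=2,interpolation=2)); st()
E
```

```text
short 0.0385
mid 0.0381
gauge 0.0375
t91.4 [0.3006 0.1998 0.3495] op-0.0001 F [0.  0.5 0.1]
```

View pics/z_topc.png

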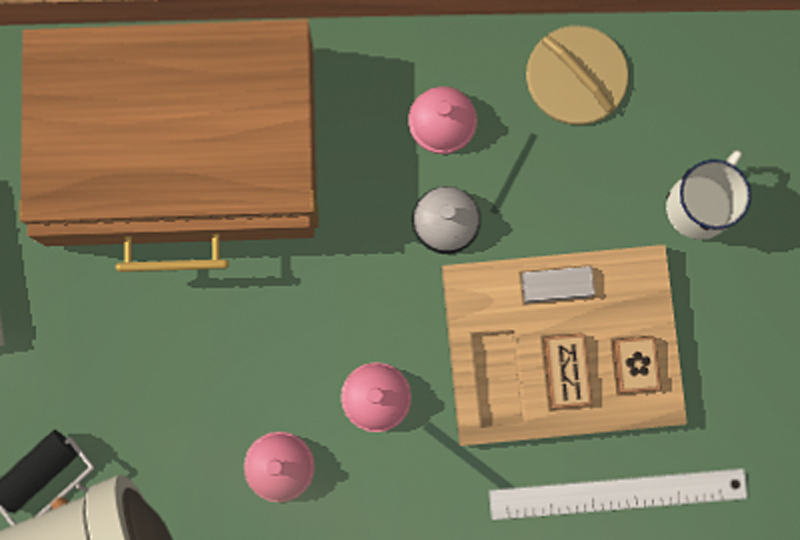

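All parts are seated with their tops at about 37–38 mm (37 expected), the drawer is shut, and the bystanders stand where they were.

```bash
python3 -c "
from h import *
bot.sign_off()"
```

```text
the job is handed in; nothing more can be done
```

The job is done and handed in at about 91 s of the 210 s allowed, with no verdict reported.

- **Drawer out:** I pulled it until it met its stop. It held two blocks, block_short and block_mid; block_long was absent.
- **Blocks:** Both went carved face up into their own pockets.
- **Gauge:** It had been knocked about 3 cm aside. I measured its new position, picked it up and set it into the slot.
- **Drawer shut:** It stopped after about 166 mm of travel. A second push met a hard stop straight away, with no further movement. A thin pale line still shows at the top of the drawer front in one wrist picture.
- **Bell:** I pressed the chrome bell's plunger. The spring force rose to about 3 N over 5 mm, then met a hard stop.

**Last checks:** The tops of the three parts read 37.5–38.5 mm, against 37 mm expected and within the depth noise. They look square in the pockets, and the plunger came back up. The mug and straightedge look unmoved. The arm covered part of the brayer in the last picture, but nothing went near it.

**Two readings that stood out:**
- The two cameras disagreed by up to about 2 mm on the pockets and the plunger. This did no harm.
- Opening the fingers after shutting the drawer, the sensor read about 35 N along x. That is under the 40 N limit, and I did not find the cause.

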